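# Put the bench tools back in their inlay tiles

## Task

Put the pincers, the sanding block, the folding rule and the pencil away, each into the black-and-blue inlay tile whose pocket is cut for it, lying flat on the blue floor inside the rim and centred in the pocket; the pincers go jaws first into the narrowed end, with their handles either side of the island. Leave the pale wood block where it lies.

Things in the scene. Friction and masses are not known exactly. Their poses are not given: they have to be found in the camera images.
- pincers: pincers with red handles and grey jaws, lying flat, 61 x 201 x 16 mm, 0.3 kg. Origin: centre of its underside; y along its length, x across, z up. Jaw end y = -100 mm, handle ends y = +100 mm. Both arms are 14 mm high and 60 mm over the outsides, parallel at y = 15..80: grasp them there, near y = 22, across x. Gap between handles 28 mm from y = 15 to the ends.
- pincers_jaw (a point): point in the pincers' jaws, 85 mm from the pincers' origin towards -y, 8 mm up; axes as the pincers
- sanding_block: cork-brown sanding block, 64 x 112 x 34 mm, 0.11 kg. Origin: centre of its underside; y along its length, x across, z up. Grasp across x (64 mm). Either way round is right.
- folding_rule: yellow folded rule, 18 x 235 x 16 mm, 0.09 kg. Origin: centre of its underside; y along its length, x across, z up. Grasp across x (17 mm). Either way round is right.
- pencil: flat red carpenter's pencil, 17 x 163 x 8 mm, 0.02 kg. Origin: centre of its underside; y along its length, x across, z up. Grasp across x (16 mm). Either way round is right.
- tile_pincers: fixed inlay tile: blue floor 3 mm above the bench, black rim 5 mm higher. Origin: pocket centre, on the bench; y along its length, x across. Tile 101x245, pocket 75x219, at the jaw end (y -62 to -109) narrowed to 54 by black fillers; black island 12 wide at y 38 to 90 goes between the handles. Scoop at y = -8..52, open to the tile's edge. Pincers' origin over it, same y direction.
- tile_block: fixed inlay tile: blue floor 3 mm above the bench, black rim 5 mm higher. Origin: pocket centre, on the bench; y along its length, x across. Tile 106 x 156 mm, short wide pocket 80 x 130 mm for the sanding block. Finger scoop through the long rims at y = -26..26 mm, open to the tile's edge. 
- tile_rule: fixed inlay tile: blue floor 3 mm above the bench, black rim 5 mm higher. Origin: pocket centre, on the bench; y along its length, x across. Tile 60 x 277 mm, longest narrow pocket 34 x 251 mm for the folding rule. Finger scoop through the long rims at y = -26..26 mm, open to the tile's edge. 
- tile_pencil: fixed inlay tile: blue floor 3 mm above the bench, black rim 5 mm higher. Origin: pocket centre, on the bench; y along its length, x across. Tile 59 x 207 mm, shorter narrow pocket 33 x 181 mm for the pencil. Finger scoop through the long rims at y = -26..26 mm, open to the tile's edge. 
- pale_block: loose pale straight-grained wood block, 75 x 140 x 32 mm, a bystander to be left alone. Origin: centre of its underside; y along its length, x across, z up. 
Not all that is in view belongs to the job. What is shaped like the sanding_block but green is not meant.

How it is judged:
By the outcome, as a careful person would: the job done as asked, in the order asked, and still so for the second after the job is handed in, with the robot touching nothing.
It also fails if it takes over 112 s, if anything falls off the work surface, if the arm or the gripper's body presses on something with over 40 N, if the wrist force passes 120 N, or if a joint passes its speed limit or range.

## Robot

A 6-joint arm with a two-finger parallel gripper is mounted at the origin on a cart in front of the work surface, level with it; the furniture and walls round the work are solid. World frame = base frame: x ahead of the robot, y to its left, z up, the work surface at z = 0. Lengths are in m, angles in rad, forces in N, time in s.
With the tool pointing down it reaches from about 0.35 to 0.775 m from the base axis. Payload 7.3 kg.
Tool frame: the origin (TCP) lies at the centre of the arm's flange, where the gripper is bolted on; the fingertips stand 178 mm ahead of it and the grasp point (between the pads) lies 159 mm ahead of it (tip_extent is the distance from the TCP to the fingertips, in m); z points along the fingers, y is the line along which they close (so a half turn about z gives the same grasp; the last joint's range is limited). The gripper opens to 92 mm and grips with 3 to 60 N. Pads are 19 mm wide; open, the fingers measure 130 mm over their backs; the gripper's body (75 mm by 190 mm) begins 47 mm behind the grasp point.
Start: joints at [1.047, 0.342, 1.524, -0, 1.275, -0.146], TCP at [0.194, 0.488, 0.405] pointing down, gripper open.
Joint ranges: [-2.53, 2.53], [-0.77, 2.02], [0.04, 2.7], [-1, 4.14], [0.28, 2.66], [-3.11, 3.11]. Speed limits (rad/s): [2.57, 2.57, 3.14, 3.14, 3.14, 3.14].

## Interface

Orientations are given as [roll, pitch, yaw] about the fixed x, y, z axes, in that order (R = Rz(yaw) Ry(pitch) Rx(roll)).
In Python, from cell import * gives the robot as it stands.
- The arm moves only by the tool arm_command, never from a script. Its arguments are lists of equal length, an entry for each row: "xyz": the shift along the world's x, y, z in mm, a list of three; "spin": the turn about the world's z in degrees. In form: {"xyz": [[tx, ty, tz], ...], "spin": [spin, ...]}. A call has 1 to 20 rows; each row shifts and turns the commanded pose from where the row before left it; what a row does not reach is not made up. A row lasts 1/10 s, in which the tool goes at most 50 mm and 8.59 degrees, less where a joint would pass 70% of its speed; a pose out of reach is approached as far as the arm can. A call with a gripper value outside its range is refused whole. "jaw" is the opening, from -1 (shut) to 1 (fully open), set as the call begins (left out, the last holds). The fingers move at their own pace and stop on an object; "squeeze" is the grip in N (left out, the last holds). Time passes only in rows, so rows that do not move let the fingers close. It gives the time, the measured TCP pose, the force, the opening and the grip force at its end, in the units of the state.
- observe(): the state, without advancing time (a new reading comes with each control period).
- read_camera(name): name is "scene" or "side" or "wrist"; returns a dict with "img" (384x512x3 uint8, red, green, blue), "depth" (384x512 float32, m along the optical axis (not along the pixel's ray), 0 where there is no reading), "fx", "fy", "cx", "cy" (pixels), "world_from_camera" (4x4, takes a point from camera to world coordinates). Camera axes: x right, y up, looking along -z (the intrinsics and any distortion apply to the point x, -y, -z); pixel columns grow to the right and rows downward; lengths in m; the calibration is good to about 2 mm. A picture is of the moment at which its call begins.
- hand_in(): hands the job in; it is judged then, once.
The state is a dict: "time": time; "qpos": joint angles; "qvel": joint speeds; "joint_efforts": joint torques, N m; "tool_pos": TCP position; "tool_rot": TCP orientation; "contact_force": force on the tool from outside, world axes, zero at the start; "torque": the same for the moment, N m; "opening": finger opening in m; "grip_force": force on a finger pad.
Only numpy, scipy, OpenCV 4.12 (cv2) and the standard library are available. Lean on these libraries where they do the work, as an engineer would, in place of code of your own. Each camera call takes 0.05 s, during which the arm holds its last target. There are 200 camera calls.

## Working session

There is one attempt and no reset: what is moved stays moved. The work goes in short steps, Python scripts to look and compute and a tool call to move; the robot and the scene stay as the last step left them, time stands still between calls to the robot, and variables do not carry over. Pictures are saved under pics/ and viewed, at most 14 in all, crops included, and the job is handed in when it is done.

Besides the shell and the picture viewer there is one more tool, called after ">>>" by a JSON object that holds its "op" and its "data". arm_command: Moves the arm, as the interface text tells. Its arguments: {"type":"object","properties":{"xyz":{"type":"array","items":{"type":"array","items":{"type":"number"}}},"spin":{"type":"array","items":{"type":"number"}},"jaw":{"type":"number"},"squeeze":{"type":"number"}},"required":["xyz","spin"]}

```bash
mkdir -p pics; cat > h.py <<'E'
from cell import *
import numpy as np, cv2
def snap(name,fn):
    c=read_camera(name); cv2.imwrite('pics/'+fn+'.png',cv2.resize(c['img'][:,:,::-1],(800,600),interpolation=cv2.INTER_CUBIC)); np.savez('pics/'+fn+'.npz',**c); return c
def world(c,u,v,z=None):
    """pixel (native) -> world; by depth, or on plane z"""
    M=np.array(c['world_from_camera']); d=np.array([(u-c['cx'])/c['fx'],-(v-c['cy'])/c['fy'],-1.])
    w=M[:3,:3]@d
    if z is None: s=float(np.asarray(c['depth'])[int(round(v)),int(round(u))])
    else: s=(z-M[2,3])/w[2]
    return M[:3,3]+s*w
E
python3 - <<'E'
from h import *
for n in('scene','side'):
    c=snap(n,n+'0'); print(n,{k:c[k] for k in c if k not in('img','depth')})
print(observe())
E
```

```text
scene {'fx': 390.046524780543, 'fy': 390.046524780543, 'cx': 252.98166609116254, 'cy': 192.04274569319324, 'world_from_camera': array([[ 0.60867776,  0.58991607, -0.53057556, -0.31681433],
       [-0.79320088,  0.46806268, -0.38955063, -0.83810591],
       [ 0.01854044,  0.6579638 ,  0.75282129,  1.255008  ],
       [ 0.        ,  0.        ,  0.        ,  1.        ]])}
side {'fx': 363.0449995592242, 'fy': 363.0449995592242, 'cx': 255.63723623743167, 'cy': 192.05530952063043, 'world_from_camera': array([[ 0.99201593,  0.072831  , -0.10295652,  0.34726374],
       [-0.12399711,  0.4143804 , -0.90161722, -1.63953393],
       [-0.02300252,  0.90718495,  0.42010279,  0.70941477],
       [ 0.        ,  0.        ,  0.        ,  1.        ]])}
{'time': 0.1, 'qpos': array([ 1.04698474e+00,  3.42636394e-01,  1.52491838e+00,  2.44181082e-05,
        1.27539613e+00, -1.45974564e-01]), 'qvel': array([ 4.22063290e-04, -2.06666655e-03,  1.59174807e-04,  8.26529352e-05,
       -5.53864801e-04, -5.78783447e-04]), 'joint_efforts': array([ 1.07521526e-03, -4.32006168e+01, -2.44695586e+01,  7.18004582e-02,
        5.25664003e-02, -5.90633795e-05]), 'tool_pos': array([0.19358081, 0.48787731, 0.40412402]), 'tool_rot': array([-3.14025224e+00, -2.20669142e-04,  2.76374835e+00]), 'contact_force': array([-0.4014554 ,  0.66459636, -0.08439731]), 'torque': array([-0.02030477, -0.00026472,  0.01636299]), 'grip_force': 0.0, 'opening': 0.09182287272015341}
```

View pics/scene0.png

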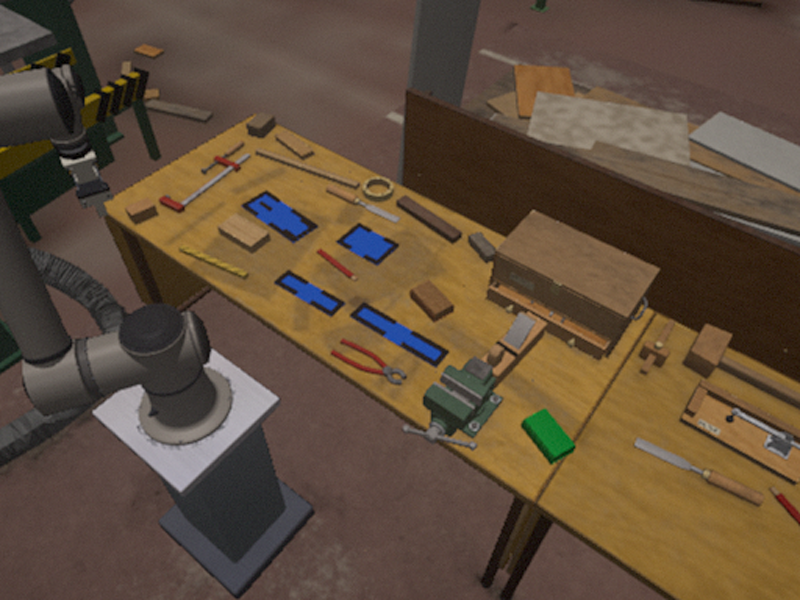

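View pics/side0.png

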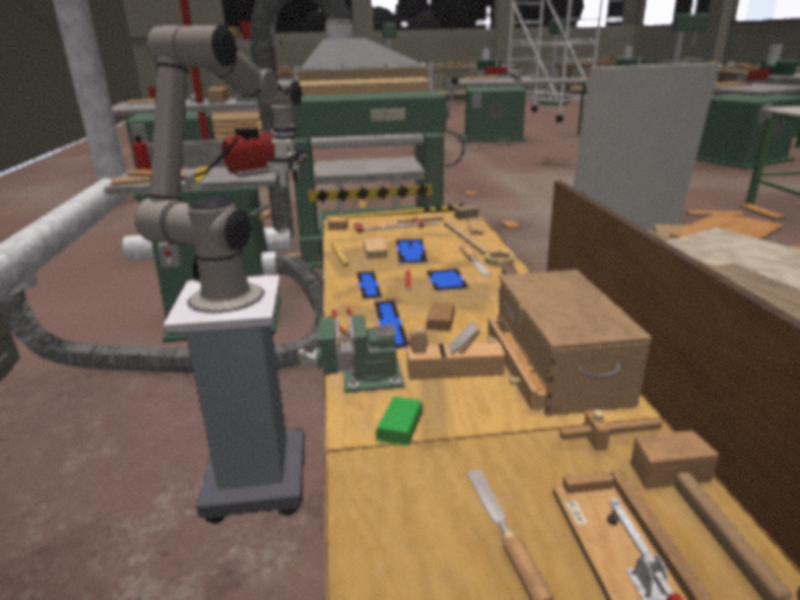

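The scene picture shows the pincers at (368,362), a brown block at (432,299), the yellow rule at (213,261), the pencil at (337,264) and the pale block at (243,232). The tiles are at (280,216) for the pincers, (367,243) for the block, (310,291) for the pencil and (399,332) for the rule.

Sanding block candidates are brown (432,299), pale (243,232), small brown (142,208) and green (548,435). Brown (432,299) fits best on colour and size. I'll enlarge that area.

```bash
python3 - <<'E'
from h import *
c=np.load('pics/scene0.npz'); im=c['img'][110:255,100:300,::-1]
cv2.imwrite('pics/crop1.png',cv2.resize(im,(800,580),interpolation=cv2.INTER_CUBIC))
for n,u,v in [('pinc',368,362),('block',432,299),('rule',213,261),('pencil',337,264),('pale',243,232),('small',142,208),('tpinc',280,216),('tblock',367,243),('tpencil',310,291),('trule',399,332),('vise',455,390)]:
    print(n,world(c,u*.64,v*.64,0.01).round(3),world(c,u*.64,v*.64).round(3))
E
```

```text
pinc [ 0.356 -0.265  0.01 ] [ 0.361 -0.261  0.001]
block [ 0.626 -0.27   0.01 ] [ 0.609 -0.28   0.032]
rule [0.355 0.304 0.01 ] [0.352 0.299 0.015]
pencil [0.566 0.02  0.01 ] [0.565 0.019 0.011]
pale [0.492 0.327 0.01 ] [0.481 0.311 0.027]
small [0.374 0.649 0.01 ] [0.358 0.616 0.038]
tpinc [0.613 0.292 0.01 ] [ 0.623  0.304 -0.003]
tblock [0.686 0.008 0.01 ] [0.687 0.009 0.009]
tpencil [0.442 0.009 0.01 ] [0.445 0.013 0.005]
trule [ 0.479 -0.268  0.01 ] [ 0.483 -0.266  0.004]
vise [ 0.422 -0.482  0.01 ] [ 0.364 -0.509  0.107]
```

View pics/crop1.png

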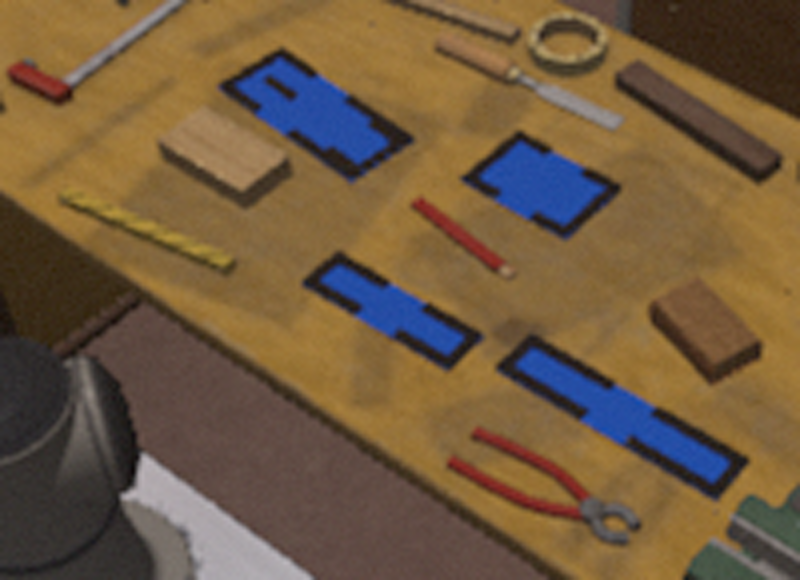

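The crop confirms it: the brown sanding block is at crop (705,330), a cork-brown 64x112 block. I'm now moving to overhead views with the wrist camera.

>>> {"op": "arm_command", "data": {"xyz": [[24,-28,8],[24,-28,8],[24,-28,8],[24,-28,8],[24,-28,8],[24,-28,8],[24,-28,8],[24,-28,8],[24,-28,8],[24,-28,8],[0,0,0],[0,0,0],[0,0,0]], "spin": [-7,-7,-7,-7,-7,-7,-7,-7,-7,-5,0,0,0]}}

```text
time: 1.4
tool_pos: [0.4331, 0.2085, 0.4843]
tool_rot: [-3.14, -0.0, 1.578]
contact_force: [-0.6, -0.3, 0.3]
opening: 0.0915
grip_force: 0.0
```

```bash
python3 - <<'E'
from h import *
c=snap('wrist','w1'); print(observe()['time'],observe()['tool_pos'],observe()['tool_rot'],c['world_from_camera'],c['fx'],c['cx'],c['cy'])
for u,v in [(0,0),(511,0),(0,383),(511,383)]: print(world(c,u,v,0).round(3))
E
```

```text
1.45 [0.43293802 0.20874569 0.4843429 ] [-3.14057554e+00  1.16185352e-05  1.57893457e+00] [[ 9.99966167e-01 -8.12403134e-03 -1.29049498e-03  4.33520826e-01]
 [ 8.17969035e-03  9.65433623e-01  2.60520658e-01  2.78629396e-01]
 [-8.70590744e-04 -2.60522399e-01  9.65467411e-01  4.63553982e-01]
 [ 0.00000000e+00  0.00000000e+00  0.00000000e+00  1.00000000e+00]] 291.9759885192858 257.5632058408821 191.77171589962356
[0.072 0.428 0.   ]
[0.786 0.434 0.   ]
[-0.078 -0.247  0.   ]
[ 0.943 -0.237  0.   ]
```

View pics/w1.png

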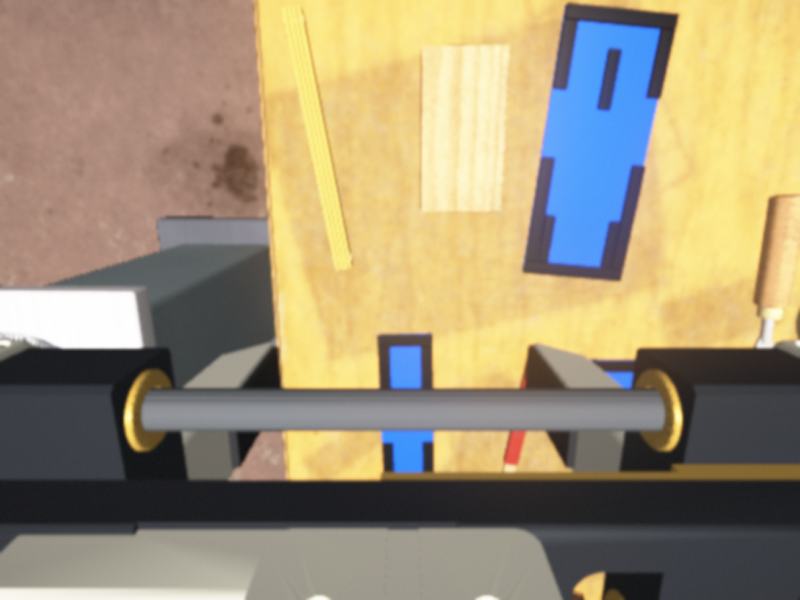

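The wrist view shows the rule from (293,10) to (343,268) and the pincers' tile with its island end at the top, corners (567,4), (677,14), (622,280), (524,270). Next I'll view the middle and then the right side.

>>> {"op": "arm_command", "data": {"xyz": [[15,-45,0],[15,-45,0],[15,-45,0],[15,-45,0],[10,-45,0],[0,-45,0],[0,0,0],[0,0,0],[0,0,0]], "spin": [0,0,0,0,0,0,0,0,0]}}

```text
time: 2.35
tool_pos: [0.5035, -0.0605, 0.4847]
tool_rot: [-3.142, -0.001, 1.579]
contact_force: [0.7, 0.8, -0.3]
opening: 0.0919
grip_force: 0.0
```

```bash
python3 - <<'E'
from h import *
snap('wrist','w2')
E
```

>>> {"op": "arm_command", "data": {"xyz": [[0,-45,0],[0,-45,0],[0,-45,0],[0,-45,0],[0,-45,0],[0,0,0],[0,0,0],[0,0,0]], "spin": [0,0,0,0,0,0,0,0]}}

```text
time: 3.2
tool_pos: [0.5041, -0.2851, 0.4849]
tool_rot: [3.141, -0.001, 1.579]
contact_force: [-0.2, -0.2, 0.9]
opening: 0.0919
grip_force: 0.0
```

```bash
python3 - <<'E'
from h import *
snap('wrist','w3')
E
```

```text
(no output)
```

View pics/w2.png

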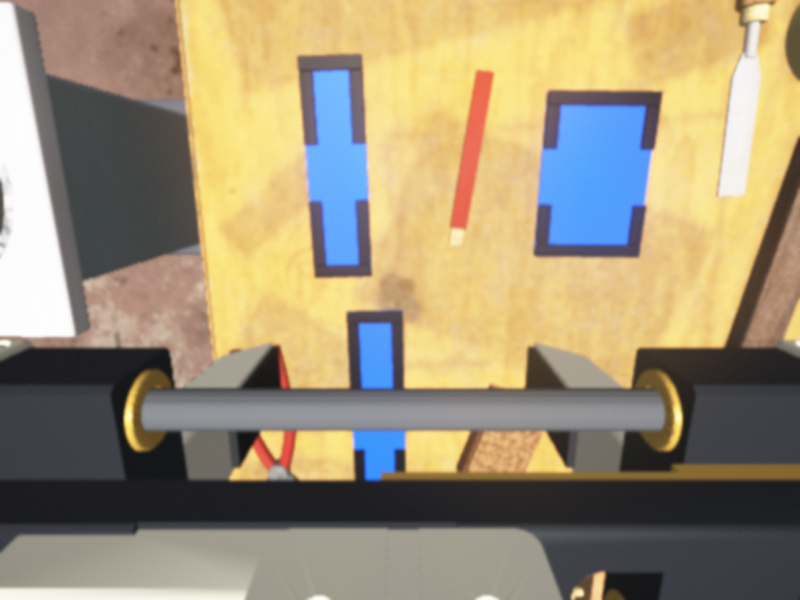

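View pics/w3.png

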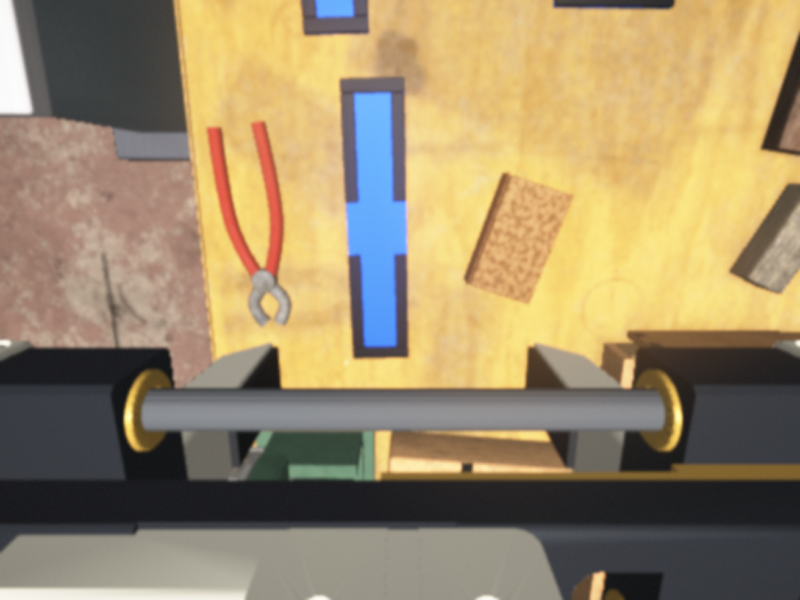

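The w2 view shows the pencil from (484,71) to (457,243), the pencil tile from (298,56) to (371,276) and the block tile from (549,92) to (640,256). The w3 view shows the pincers with handle ends (215,128) and (259,124) and jaws near (270,318), pointing to -y. It also shows the rule tile from (341,79) to (408,356) and the cork block at (520,240), whose speckle confirms it is cork.

```bash
cat > seg.py <<'E'
from h import *
def fit(f,name,roi,mode,z):
    c=f if isinstance(f,dict) else dict(np.load('pics/%s.npz'%f)); im=c['img']; hsv=cv2.cvtColor(im,cv2.COLOR_RGB2HSV).astype(int)
    H,S,V=hsv[...,0],hsv[...,1],hsv[...,2]
    blue=(H>100)&(H<125)&(S>150)
    m={'tile':blue|(V<95),'blue':blue,'yellow':(H>22)&(H<35)&(S>110)&(V>120),'red':((H<8)|(H>172))&(S>130)}.get(mode)
    x0,y0,x1,y1=[int(a*.64) for a in roi]
    if mode=='top':
        m=np.zeros(H.shape,bool)
        for v in range(y0,y1):
            for u in range(x0,x1): m[v,u]=abs(world(c,u,v)[2]-z)<.007
    k=np.zeros_like(m); k[y0:y1,x0:x1]=m[y0:y1,x0:x1]
    n,l,s,_=cv2.connectedComponentsWithStats(k.astype(np.uint8)); i=1+s[1:,4].argmax()
    v,u=np.nonzero(l==i)
    p=np.array([world(c,a,b,z)[:2] for a,b in zip(u,v)])*1000
    (cx,cy),(w,h),a=cv2.minAreaRect(p.astype(np.float32))
    if w>h: w,h,a=h,w,a-90     # a: direction of short side from x
    a=(a+90)%180-90
    print(name,'centre %.1f %.1f size %.1f x %.1f short-axis angle %.1f'%(cx,cy,w,h,a),'mean',p.mean(0).round(1),'n',len(p))
    return p
E
python3 - <<'E'
from seg import *
fit('w1','t_pincers',(505,0,690,295),'tile',.008)
fit('w1','rule',(275,2,365,285),'yellow',.016)
fit('w1','rule_top',(275,2,365,285),'top',.016)
fit('w2','t_pencil',(285,45,385,290),'tile',.008)
fit('w2','t_block',(520,80,675,270),'tile',.008)
fit('w2','pencil',(430,60,505,255),'red',.008)
fit('w3','t_rule',(330,70,420,362),'tile',.008)
fit('w3','block',(440,160,590,320),'top',.034)
c=np.load('pics/w3.npz')
for q in [(215,128),(259,124),(222,185),(227,215),(276,185),(279,215),(264,282),(264,324),(283,322)]: print(q,world(c,q[0]*.64,q[1]*.64,.012).round(4),world(c,q[0]*.64,q[1]*.64).round(4))
c=np.load('pics/w2.npz')
for q in [(484,71),(457,243)]: print(q,world(c,q[0]*.64,q[1]*.64,.008).round(4))
E
```

```text
t_pincers centre 615.8 308.6 size 98.0 x 229.6 short-axis angle -5.0 mean [618.2 325.6] n 8924
rule centre 353.4 308.6 size 77.9 x 236.5 short-axis angle -3.7 mean [356.6 353.6] n 4082
rule_top centre 355.3 305.5 size 18.3 x 233.8 short-axis angle 9.8 mean [353.5 313.6] n 1999
t_pencil centre 438.8 -36.5 size 48.2 x 81.6 short-axis angle -7.7 mean [442.  -36.9] n 1062
t_block centre 688.3 10.5 size 99.9 x 128.1 short-axis angle 0.5 mean [690.3  11.2] n 5025
pencil centre 568.6 32.6 size 14.5 x 141.1 short-axis angle -7.7 mean [568.8  34.7] n 946
t_rule centre 478.8 -284.6 size 51.4 x 207.7 short-axis angle 0.5 mean [ 478.1 -298.4] n 2485
block centre 614.6 -271.5 size 64.2 x 109.6 short-axis angle -17.7 mean [ 615.2 -270.2] n 3169
(215, 128) [ 0.3297 -0.1727  0.012 ] [ 0.33   -0.1727  0.0126]
(259, 124) [ 0.371  -0.1688  0.012 ] [ 0.3711 -0.1689  0.0124]
(222, 185) [ 0.3314 -0.2242  0.012 ] [ 0.3318 -0.2242  0.0131]
(227, 215) [ 0.3336 -0.2526  0.012 ] [ 0.3336 -0.2526  0.012 ]
(276, 185) [ 0.3833 -0.2237  0.012 ] [ 0.3825 -0.2238  0.009 ]
(279, 215) [ 0.3845 -0.2522  0.012 ] [ 0.3842 -0.2523  0.011 ]
(264, 282) [ 0.3651 -0.3195  0.012 ] [ 0.3663 -0.3186  0.0159]
(264, 324) [ 0.362  -0.3643  0.012 ] [ 0.3626 -0.3637  0.0141]
(283, 322) [ 0.3819 -0.362   0.012 ] [ 0.3819 -0.3619  0.0122]
(484, 71) [0.5776 0.1035 0.008 ]
(457, 243) [ 0.5593 -0.0539  0.008 ]
```

```bash
python3 - <<'E'
from seg import *
def tile(f,name,roi,wh):
    c=np.load('pics/%s.npz'%f); hsv=cv2.cvtColor(c['img'],cv2.COLOR_RGB2HSV).astype(int); H,S,V=hsv[...,0],hsv[...,1],hsv[...,2]
    m=(((H>100)&(H<125)&(S>150))|((V<140)&((S<100)|(V<70)))).astype(np.uint8)
    x0,y0,x1,y1=[int(a*.64) for a in roi]; k=np.zeros_like(m); k[y0:y1,x0:x1]=m[y0:y1,x0:x1]
    k=cv2.morphologyEx(k,cv2.MORPH_OPEN,np.ones((2,2),np.uint8)); k=cv2.morphologyEx(k,cv2.MORPH_CLOSE,np.ones((5,5),np.uint8))
    n,l,s,_=cv2.connectedComponentsWithStats(k); i=1+s[1:,4].argmax()
    v,u=np.nonzero(l==i); p=np.array([world(c,a,b,.007)[:2] for a,b in zip(u,v)])*1000
    (cx,cy),(w,h),a=cv2.minAreaRect(p.astype(np.float32))
    if w>h:w,h,a=h,w,a-90
    a=(a+90)%180-90
    print(name,wh,'centre %.1f %.1f size %.1f %.1f ang %.1f'%(cx,cy,w,h,a),'mean',p.mean(0).round(1))
tile('w1','t_pincers',(505,0,690,295),(101,245))
tile('w2','t_pencil',(285,45,385,290),(59,207))
tile('w2','t_block',(520,80,675,270),(106,156))
tile('w3','t_rule',(330,70,420,366),(60,277))
fit('w3','pincers',(200,110,300,340),'top',.012)
c=np.load('pics/w3.npz');c1=np.load('pics/w1.npz');c2=np.load('pics/w2.npz')
for n,cc,qs in [('tp',c1,[(567,4),(677,14),(622,280),(524,270)]),('tpe',c2,[(298,56),(361,56),(371,275),(316,277)]),('tb',c2,[(549,91),(661,92),(639,256),(535,255)]),('tr',c,[(341,79),(404,78),(408,356),(354,357)])]:
    p=np.array([world(cc,a*.64,b*.64,.008)[:2]*1000 for a,b in qs]); d=(p[0]+p[1]-p[2]-p[3])/2
    print(n,p.mean(0).round(1),'ang',np.degrees(np.arctan2(-d[0],d[1])).round(1),np.linalg.norm(d).round(1),np.linalg.norm(p[1]-p[0]).round(1))
E
```

```text
t_pincers (101, 245) centre 617.4 301.7 size 100.7 242.8 ang -4.5 mean [617.8 310.1]
t_pencil (59, 207) centre 443.6 -43.9 size 56.8 92.2 ang 2.0 mean [443.8 -47.1]
t_block (106, 156) centre 691.5 9.6 size 105.5 152.5 ang 0.1 mean [692.1  11.5]
t_rule (60, 277) centre 480.3 -265.5 size 58.2 274.7 ang 1.4 mean [ 479.7 -277.5]
pincers centre 360.0 -266.6 size 60.6 x 197.9 short-axis angle 6.8 mean [ 359.3 -262. ] n 2352
tp [616.8 303. ] ang -4.3 240.4 98.3
tpe [440.9  13. ] ang 2.1 203.5 57.0
tb [690.6  10.9] ang 0.3 152.6 103.4
tr [ 480.  -264.7] ang 1.5 272.9 57.7
```

>>> {"op": "arm_command", "data": {"xyz": [[-24,7,-30],[-25,7,-30],[-25,7,-30],[-24,6,-30],[-25,7,-30],[-24,6,-30],[0,0,0],[0,0,0],[0,0,0]], "spin": [1,1,1,1,1,1,0,0,0], "jaw": 1}}

```text
time: 4.15
tool_pos: [0.3579, -0.2472, 0.3062]
tool_rot: [3.139, 0.003, 1.683]
contact_force: [-0.3, -0.2, -0.4]
opening: 0.0917
grip_force: 0.0
```

```bash
python3 - <<'E'
from h import *
c=np.load('pics/scene0.npz'); P=[]
for v in range(120,384,1):
    for u in range(150,420): P.append(world(c,u,v))
P=np.array(P)
for n,x0,x1,y0,y1 in [('block body',.5,.74,-.40,-.2),('pincers body',.25,.47,-.40,-.17)]:
    q=P[(P[:,0]>x0)&(P[:,0]<x1)&(P[:,1]>y0)&(P[:,1]<y1)&(P[:,2]>.045)]
    print(n,len(q)); 
    if len(q): print(q[q[:,1].argmax()].round(3),q.max(0).round(3))
E
```

```text
block body 24
[ 0.738 -0.376  0.051] [ 0.74  -0.376  0.167]
pincers body 0
```

>>> {"op": "arm_command", "data": {"xyz": [[0,2,-35],[0,0,-35],[0,0,-30],[0,0,-15],[0,0,-9],[0,0,0],[0,0,0]], "spin": [0,0,0,0,0,0,0]}}

```text
time: 4.85
tool_pos: [0.3574, -0.2454, 0.1815]
tool_rot: [3.14, 0.002, 1.682]
contact_force: [-0.2, 0.4, 0.1]
opening: 0.0918
grip_force: 0.0
```

>>> {"op": "arm_command", "data": {"xyz": [[0,0,0],[0,0,0],[0,0,0],[0,0,0],[0,0,0],[0,0,0],[0,0,0],[0,0,0]], "spin": [0,0,0,0,0,0,0,0], "jaw": -1, "squeeze": 25}}

```text
time: 5.65
tool_pos: [0.3565, -0.245, 0.1809]
tool_rot: [-3.141, -0.0, 1.681]
contact_force: [-2.7, -0.1, 5.1]
opening: 0.0588
grip_force: 25.2
```

>>> {"op": "arm_command", "data": {"xyz": [[0,0,20],[0,0,40],[0,0,30],[18,38,0],[18,38,0],[18,38,0],[18,38,0],[18,38,0],[17,38,0],[17,38,0],[17,38,0],[17,38,0],[17,38,0],[17,38,0],[18,38,0],[17,38,0],[17,38,0],[18,37,0]], "spin": [0,0,0,-1,-1,-1,-1,-1,-1,-1,-1,-1,-1,-0.7,0,0,0,0]}}

```text
time: 7.45
tool_pos: [0.6188, 0.3258, 0.2697]
tool_rot: [-3.14, 0.0, 1.496]
contact_force: [1.1, -0.8, -1.5]
opening: 0.0589
grip_force: 25.2
```

>>> {"op": "arm_command", "data": {"xyz": [[0,0,0],[0,0,0],[0,0,0],[0,0,0]], "spin": [0,0,0,0]}}

```text
time: 7.85
tool_pos: [0.6185, 0.3229, 0.2707]
tool_rot: [-3.141, 0.0, 1.494]
contact_force: [-0.6, -0.5, -3.1]
opening: 0.059
grip_force: 25.2
```

```bash
python3 - <<'E'
from h import *
snap('wrist','w4')
E
```

```text
(no output)
```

View pics/w4.png

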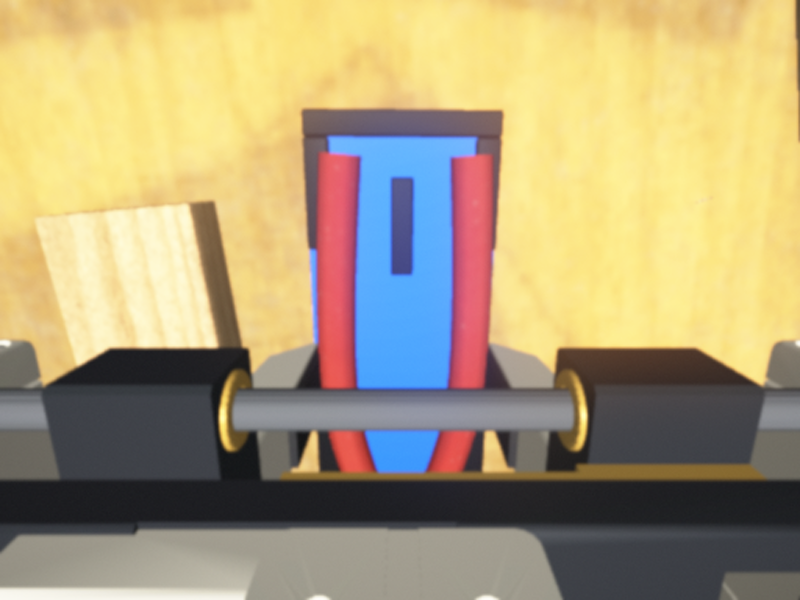

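Pincers are held over the tile, with handle ends at (340,155) and (472,155) and the island at (402,178-273) between them. I'll check the offset numerically.

```bash
python3 - <<'E'
from h import *
c=np.load('pics/w4.npz')
W=lambda u,v,z:world(c,u*.64,v*.64,z)[:2]*1000
a=np.radians(-4.4); R=np.array([[np.cos(a),-np.sin(a)],[np.sin(a),np.cos(a)]])
t=np.mean([W(303,110,.008),W(502,110,.008)],0)   # tile end centre
print('tile end',t,'-> pocket centre',t-R@[0,122.5])
isl=np.mean([W(402,178,.008),W(402,273,.008)],0); print('island -> centre',isl-R@[0,64])
for z in(.09,.1,.105):
  L,Rr=W(340,155,z),W(472,155,z); e=(L+Rr)/2; print(z,'ends',e,'width',np.linalg.norm(L-Rr),'origin',e-R@[0,100]); 
l,r=W(320,230,.1),W(491,230,.1); print('handles mid@230',(l+r)/2,np.linalg.norm(r-l)); print(world(c,340*.64,165*.64)[2])
tl,tr=W(303,110,.008),W(502,110,.008); print('tile ang',np.degrees(np.arctan2(*(tr-tl)[::-1])))
E
```

```text
tile end [627.29102869 424.26127445] -> pocket centre [617.89294774 302.1223123 ]
island -> centre [617.74763919 303.36856064]
0.09 ends [626.56901508 399.51323198] width 44.15052170653134 origin [618.89711227 299.80795675]
0.1 ends [626.46296302 399.08987903] width 41.3898913418263 origin [618.79106021 299.38460381]
0.105 ends [626.40993699 398.87820256] width 40.00957615947384 origin [618.73803417 299.17292734]
handles mid@230 [624.56044564 375.77137476] 55.907295917480916
0.10358009150723346
tile ang -4.380763720096536
```

>>> {"op": "arm_command", "data": {"xyz": [[-1,3,-20],[0,0,-30],[0,0,-16],[0,0,-10],[0,0,-6],[0,0,-4],[0,0,0],[0,0,0]], "spin": [0,0,0,0,0,0,0,0]}}

```text
time: 8.7
tool_pos: [0.6179, 0.3271, 0.1857]
tool_rot: [3.14, -0.001, 1.495]
contact_force: [-0.2, -0.6, -1.9]
opening: 0.059
grip_force: 25.3
```

>>> {"op": "arm_command", "data": {"xyz": [[0,0,-1.5],[0,0,0],[0,0,0]], "spin": [0,0,0]}}

```text
time: 9.0
tool_pos: [0.6179, 0.3272, 0.1841]
tool_rot: [3.14, -0.001, 1.495]
contact_force: [-0.1, 0.3, 1.0]
opening: 0.0589
grip_force: 25.3
```

>>> {"op": "arm_command", "data": {"xyz": [[0,0,0],[0,0,0],[0,0,0],[0,0,0],[0,0,0],[0,0,20],[0,0,40],[0,0,40],[0,0,0],[0,0,0],[0,0,0]], "spin": [0,0,0,0,0,0,0,0,0,0,0], "jaw": 1}}

```text
time: 10.1
tool_pos: [0.6172, 0.3268, 0.2818]
tool_rot: [-3.139, 0.001, 1.495]
contact_force: [1.2, 0.4, -0.9]
opening: 0.0917
grip_force: 0.0
```

>>> {"op": "arm_command", "data": {"xyz": [[0,-30,38],[0,-30,38],[0,-30,38],[0,-30,30],[0,0,0],[0,0,0],[0,0,0]], "spin": [0,0,0,0,0,0,0]}}

```text
time: 10.8
tool_pos: [0.6175, 0.2077, 0.4246]
tool_rot: [-3.137, 0.001, 1.496]
contact_force: [-0.5, -0.4, -0.4]
opening: 0.0919
grip_force: 0.0
```

```bash
python3 - <<'E'
from h import *
snap('wrist','w5')
E
```

```text
(no output)
```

View pics/w5.png

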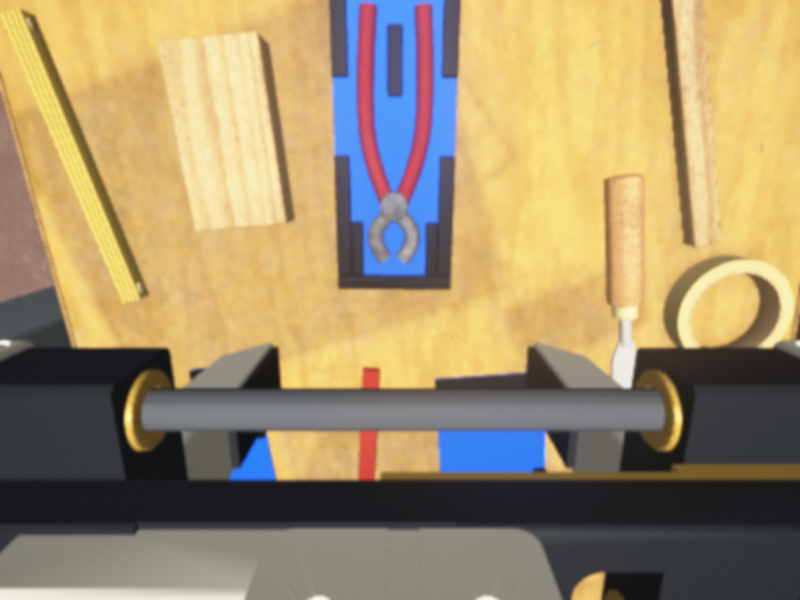

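The pincers lie flat and centred, jaws at (394,245) in the narrowed end and handles either side of the island at (395,60). Next is the block.

>>> {"op": "arm_command", "data": {"xyz": [[0,-40,-10],[0,-40,-10],[0,-40,-10],[0,-40,-10],[0,-40,-10],[0,-40,-10],[0,-40,-10],[0,-40,-10],[0,-40,-10],[-1,-40,-10],[-1,-40,-10],[-1,-39,-15],[0,0,0],[0,0,0],[0,0,0],[0,0,0]], "spin": [-1,-1,-1,-1,-1,-1,-1,-1,-1,-1,-1,-2.4,0,0,0,0]}}

```text
time: 12.45
tool_pos: [0.6152, -0.2703, 0.3025]
tool_rot: [3.141, -0.0, 1.263]
contact_force: [0.9, 0.5, 0.9]
opening: 0.0916
grip_force: 0.0
```

Target tip height is about 8 mm, so TCP z 186. The block top, at 34 mm, is well below the body.

>>> {"op": "arm_command", "data": {"xyz": [[-0.5,-1,-35],[0,0,-35],[0,0,-25],[0,0,-13],[0,0,-8],[0,0,0],[0,0,0]], "spin": [0,0,0,0,0,0,0]}}

```text
time: 13.15
tool_pos: [0.6147, -0.273, 0.1877]
tool_rot: [3.139, 0.001, 1.261]
contact_force: [0.2, 0.0, -0.6]
opening: 0.0918
grip_force: 0.0
```

>>> {"op": "arm_command", "data": {"xyz": [[0,0,0],[0,0,0],[0,0,0],[0,0,0],[0,0,0],[0,0,0],[0,0,0]], "spin": [0,0,0,0,0,0,0], "jaw": -1, "squeeze": 20}}

```text
time: 13.85
tool_pos: [0.6143, -0.2731, 0.1867]
tool_rot: [3.141, 0.0, 1.261]
contact_force: [0.0, 0.3, 3.4]
opening: 0.0639
grip_force: 20.0
```

>>> {"op": "arm_command", "data": {"xyz": [[0,0,20],[0,0,40],[0,0,30],[10,35,0],[10,35,0],[10,35,0],[10,35,0],[9,35,0],[9,35,0],[9,36,0],[10,36,0],[0,0,0],[0,0,0],[0,0,0]], "spin": [0,0,0,2.2,2.2,2.2,2.2,2.2,2.2,2.2,2.5,0,0,0]}}

```text
time: 15.25
tool_pos: [0.6909, 0.008, 0.2757]
tool_rot: [-3.141, 0.0, 1.572]
contact_force: [-0.3, -0.0, -0.6]
opening: 0.0639
grip_force: 20.0
```

```bash
python3 - <<'E'
from h import *
snap('wrist','w6')
E
```

```text
(no output)
```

View pics/w6.png

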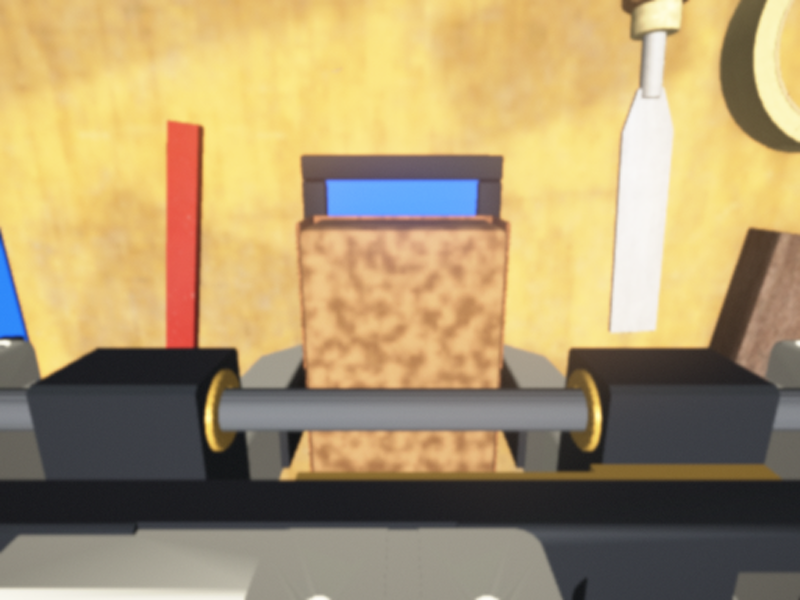

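The block is held over the tile: block end at row 222, x 299-508, and tile end at row 155, x 302-502. I'll compute the offset.

```bash
python3 - <<'E'
from h import *
c=np.load('pics/w6.npz')
W=lambda u,v,z:world(c,u*.64,v*.64,z)[:2]*1000
t=(W(302,155,.008)+W(502,155,.008))/2; print('tile centre',t-[0,78],W(502,155,.008)-W(302,155,.008))
for z in(.12,.123): 
  e=(W(299,225,z)+W(508,225,z))/2; print('block centre',e-[0,56],W(508,225,z)-W(299,225,z))
print(world(c,400*.64,245*.64)[2])
E
```

```text
tile centre [691.31614964  10.81273902] [103.30985664   0.22863497]
block centre [691.99353585   8.3816504 ] [61.34611757  0.14219352]
block centre [691.98822641   8.68798727] [59.98274655  0.13903338]
0.12134307431976776
```

>>> {"op": "arm_command", "data": {"xyz": [[-0.5,2,-25],[0,0,-30],[0,0,-16],[0,0,-9],[0,0,-5],[0,0,-1.5],[0,0,0],[0,0,0]], "spin": [0,0,0,0,0,0,0,0]}}

```text
time: 16.1
tool_pos: [0.691, 0.011, 0.1909]
tool_rot: [3.14, 0.0, 1.574]
contact_force: [-0.5, -0.6, -1.1]
opening: 0.0639
grip_force: 20.0
```

>>> {"op": "arm_command", "data": {"xyz": [[0,0,-1.5],[0,0,0],[0,0,0]], "spin": [0,0,0]}}

```text
time: 16.4
tool_pos: [0.691, 0.011, 0.1896]
tool_rot: [3.139, 0.0, 1.574]
contact_force: [-0.7, -0.7, 6.5]
opening: 0.0636
grip_force: 20.0
```

>>> {"op": "arm_command", "data": {"xyz": [[0,0,0],[0,0,0],[0,0,0],[0,0,0],[0,0,20],[0,0,40],[0,0,40],[-32,28,0],[-34,30,0],[-34,29,0],[-34,30,0],[-34,29,0],[-34,30,0],[-34,29,0],[-34,30,0],[-34,29,0],[-32,30,0],[0,0,0],[0,0,0],[0,0,0]], "spin": [0,0,0,0,0,0,0,1,1,1,1,1,1,1,1,1,0.6,0,0,0], "jaw": 1}}

```text
time: 18.4
tool_pos: [0.3554, 0.3046, 0.2884]
tool_rot: [3.141, 0.0, 1.74]
contact_force: [-0.1, -0.1, -0.0]
opening: 0.0919
grip_force: 0.0
```

>>> {"op": "arm_command", "data": {"xyz": [[0,1,-35],[0,0,-35],[0,0,-20],[0,0,-10],[0,0,-6.5],[0,0,0],[0,0,0]], "spin": [0,0,0,0,0,0,0]}}

```text
time: 19.1
tool_pos: [0.3552, 0.306, 0.1824]
tool_rot: [3.14, -0.001, 1.741]
contact_force: [0.1, 0.7, 1.1]
opening: 0.0918
grip_force: 0.0
```

>>> {"op": "arm_command", "data": {"xyz": [[0,0,0],[0,0,0],[0,0,0],[0,0,0],[0,0,0],[0,0,0],[0,0,0],[0,0,0],[0,0,0],[0,0,0],[0,0,0],[0,0,0]], "spin": [0,0,0,0,0,0,0,0,0,0,0,0], "jaw": -1}}

```text
time: 20.3
tool_pos: [0.3545, 0.306, 0.1817]
tool_rot: [-3.141, 0.0, 1.741]
contact_force: [-0.6, -0.7, 0.2]
opening: 0.0157
grip_force: 20.0
```

>>> {"op": "arm_command", "data": {"xyz": [[0,0,20],[0,0,40],[0,0,30],[9,-41,0],[9,-41,0],[9,-41,0],[9,-41,0],[9,-41,0],[9,-41,0],[9,-41,0],[9,-41,0],[9,-41,0],[9,-41,0],[9,-41,0],[9,-41,0],[9,-41,0],[8,-38,0],[0,0,0],[0,0,0],[0,0,0]], "spin": [0,0,0,-0.6,-0.6,-0.6,-0.6,-0.6,-0.6,-0.6,-0.6,-0.6,-0.6,-0.6,-0.6,-0.6,-0.5,0,0,0]}}

```text
time: 22.3
tool_pos: [0.4793, -0.264, 0.2714]
tool_rot: [-3.141, -0.001, 1.597]
contact_force: [-0.0, 0.1, -1.2]
opening: 0.016
grip_force: 20.0
```

```bash
python3 - <<'E'
from h import *
snap('wrist','w7')
E
```

```text
(no output)
```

View pics/w7.png

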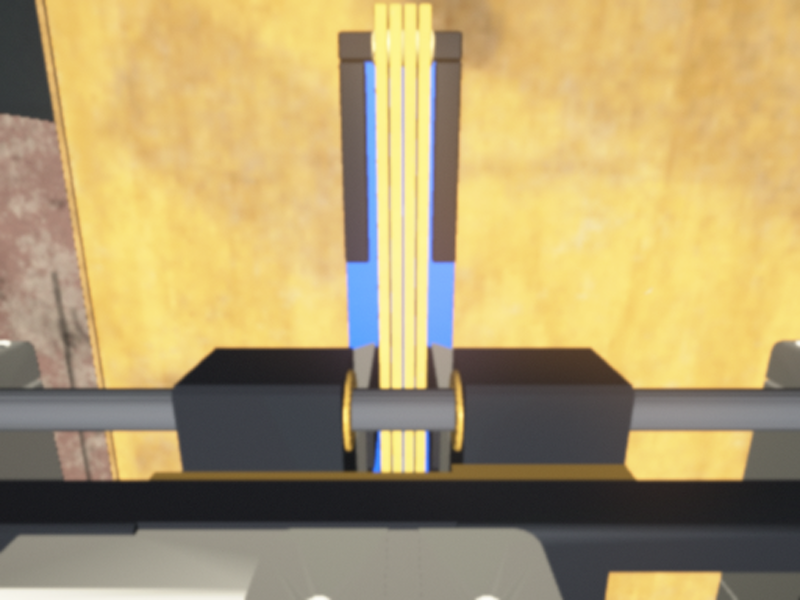

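The rule is held over its tile: rule end at row 4, x 374-432, and tile end at row 32, x 340-462.

```bash
python3 - <<'E'
from h import *
c=np.load('pics/w7.npz')
W=lambda u,v,z:world(c,u*.64,v*.64,z)[:2]*1000
a=np.radians(1.4); d=np.array([-np.sin(a),np.cos(a)])
l,r=W(339.5,32,.008),W(462,32,.008); print('tile',(l+r)/2-d*138.5,r-l)
z=.016+.0897
l,r=W(374,4,z),W(432.5,4,z); print('rule',(l+r)/2-d*117.5,r-l,world(c,403*.64,60*.64)[2])
for v in(100,250):
  print('rule mid',(W({100:376,250:377.5}[v],v,z)+W({100:432,250:430}[v],v,z))/2)
E
```

```text
tile [ 479.10776302 -265.74665863] [58.28400632  1.53159708]
rule [ 480.22552504 -264.53739126] [16.39755669  0.43030981] 0.09922809801731633
rule mid [ 478.24728141 -171.99817675]
rule mid [ 479.38348677 -216.43746611]
```

>>> {"op": "arm_command", "data": {"xyz": [[0,-0.5,-25],[0,0,-30],[0,0,-15],[0,0,-9],[0,0,-5],[0,0,-2],[0,0,0],[0,0,0]], "spin": [0,0,0,0,0,0,0,0]}}

```text
time: 23.15
tool_pos: [0.4799, -0.2656, 0.1865]
tool_rot: [3.14, 0.001, 1.596]
contact_force: [0.4, -0.5, -1.1]
opening: 0.0159
grip_force: 20.0
```

>>> {"op": "arm_command", "data": {"xyz": [[0,0,-1.5],[0,0,0],[0,0,0]], "spin": [0,0,0]}}

```text
time: 23.45
tool_pos: [0.4798, -0.2657, 0.1847]
tool_rot: [3.141, 0.001, 1.596]
contact_force: [1.0, -0.4, 2.8]
opening: 0.0159
grip_force: 20.0
```

>>> {"op": "arm_command", "data": {"xyz": [[0,0,0],[0,0,0],[0,0,0],[0,0,0],[0,0,20],[0,0,40],[0,0,40],[11,36,0],[11,36,0],[11,36,0],[11,36,0],[11,36,0],[11,36,0],[11,37,0],[11,37,0],[0,0,0],[0,0,0],[0,0,0]], "spin": [0,0,0,0,0,0,0,-1,-1,-1,-1,-1,-1,-1,-1.4,0,0,0], "jaw": 0}}

```text
time: 25.25
tool_pos: [0.5674, 0.0237, 0.2841]
tool_rot: [-3.141, 0.0, 1.449]
contact_force: [-0.2, -1.2, -0.3]
opening: 0.0458
grip_force: 0.0
```

>>> {"op": "arm_command", "data": {"xyz": [[1,1,-35],[0,0,-35],[0,0,-18],[0,0,-10],[0,0,-5.5],[0,0,0],[0,0,0]], "spin": [0,0,0,0,0,0,0]}}

```text
time: 25.95
tool_pos: [0.569, 0.0252, 0.1817]
tool_rot: [3.14, -0.0, 1.449]
contact_force: [0.5, -0.2, 0.4]
opening: 0.0459
grip_force: 0.0
```

>>> {"op": "arm_command", "data": {"xyz": [[0,0,0],[0,0,0],[0,0,0],[0,0,0],[0,0,0],[0,0,0],[0,0,0]], "spin": [0,0,0,0,0,0,0], "jaw": -1, "squeeze": 12}}

```text
time: 26.65
tool_pos: [0.5686, 0.0255, 0.1809]
tool_rot: [3.141, -0.0, 1.45]
contact_force: [-1.0, 0.2, 3.0]
opening: 0.0167
grip_force: 12.0
```

>>> {"op": "arm_command", "data": {"xyz": [[0,0,20],[0,0,40],[0,0,30],[-32,-3,0],[-32,-3,0],[-32,-3,0],[-32,-3.5,0],[0,0,0],[0,0,0],[0,0,0]], "spin": [0,0,0,2.2,2.2,2.2,2.4,0,0,0]}}

```text
time: 27.65
tool_pos: [0.4417, 0.0129, 0.271]
tool_rot: [3.14, 0.0, 1.606]
contact_force: [-0.1, -0.3, 0.1]
opening: 0.0168
grip_force: 12.0
```

```bash
python3 - <<'E'
from h import *
snap('wrist','w8')
E
```

View pics/w8.png

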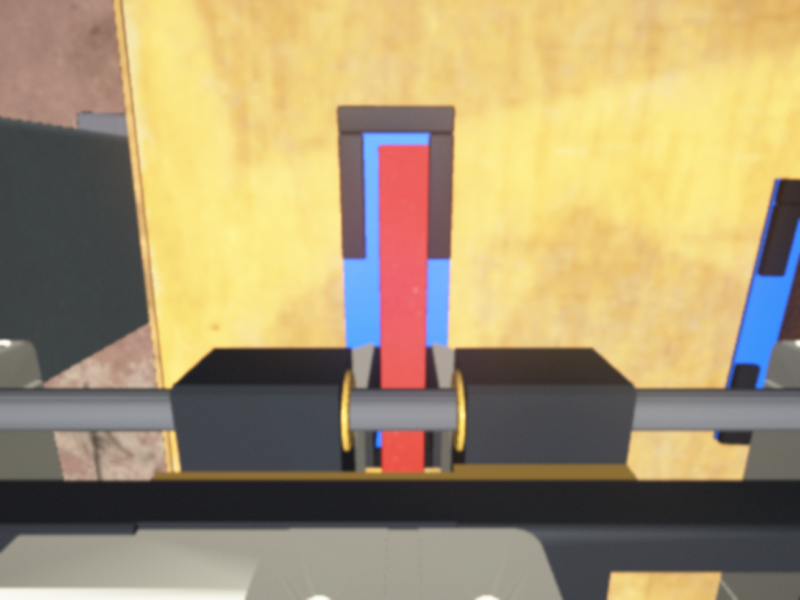

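The pencil is held over its tile: end at row 146, x 379-429, and tile end at row 106, x 338-454.

```bash
python3 - <<'E'
from h import *
c=np.load('pics/w8.npz')
W=lambda u,v,z:world(c,u*.64,v*.64,z)[:2]*1000
a=np.radians(2.1); d=np.array([-np.sin(a),np.cos(a)])
l,r=W(338,106,.008),W(454.5,106,.008); print('tile',(l+r)/2-d*103.5,r-l)
z=.008+.0905
l,r=W(379,146,z),W(429,146,z); print('pencil',(l+r)/2-d*81.5,r-l,world(c,403*.64,180*.64)[2])
E
```

```text
tile [440.34169028  12.9325558 ] [57.44965647  2.08539946]
pencil [443.75389867  10.78955486] [15.78236501  0.57027553] 0.096880270839268
```

>>> {"op": "arm_command", "data": {"xyz": [[-2.5,2,-25],[0,0,-30],[0,0,-15],[0,0,-9],[0,0,-5],[0,0,-2],[0,0,0],[0,0,0]], "spin": [0,0,0,0,0,0,0,0]}}

```text
time: 28.5
tool_pos: [0.4385, 0.0149, 0.1853]
tool_rot: [3.14, 0.0, 1.607]
contact_force: [0.0, -0.2, -0.3]
opening: 0.0163
grip_force: 12.0
```

>>> {"op": "arm_command", "data": {"xyz": [[0,0,-1.5],[0,0,0],[0,0,0]], "spin": [0,0,0]}}

```text
time: 28.8
tool_pos: [0.4384, 0.015, 0.1838]
tool_rot: [3.14, 0.0, 1.607]
contact_force: [0.1, 0.5, 6.1]
opening: 0.0164
grip_force: 12.0
```

Release, rise, and back off to a viewing pose for the middle tiles (same as w2: about x 504, y -60, z 485).

>>> {"op": "arm_command", "data": {"xyz": [[0,0,0],[0,0,0],[0,0,0],[0,0,0],[0,0,20],[0,0,40],[0,0,40],[13,-15,40],[13,-15,40],[13,-15,40],[13,-15,40],[13,-15,40],[0,0,0],[0,0,0],[0,0,0]], "spin": [0,0,0,0,0,0,0,0,0,0,0,0,0,0,0], "jaw": 0}}

```text
time: 30.3
tool_pos: [0.5027, -0.0597, 0.4818]
tool_rot: [-3.139, -0.001, 1.607]
contact_force: [-0.2, -0.2, -0.8]
opening: 0.0463
grip_force: 0.0
```

```bash
python3 - <<'E'
from h import *
snap('wrist','w9')
E
```

>>> {"op": "arm_command", "data": {"xyz": [[0,-45,0],[0,-45,0],[0,-45,0],[0,-45,0],[0,-45,0],[0,0,0],[0,0,0],[0,0,0]], "spin": [0,0,0,0,0,0,0,0]}}

```text
time: 31.15
tool_pos: [0.5033, -0.2838, 0.4826]
tool_rot: [-3.141, -0.001, 1.608]
contact_force: [0.2, 1.2, -0.8]
opening: 0.046
grip_force: 0.0
```

```bash
python3 - <<'E'
from h import *
c=snap('wrist','w10')
a=cv2.imread('pics/w9.png')[0:330,150:750]; b=cv2.imread('pics/w10.png')[0:370,250:500]
o=np.zeros((370,800,3),np.uint8); o[:330,:540]=a[:,:540]; o[:370,550:800]=b; cv2.imwrite('pics/chk.png',o)
E
```

```text
(no output)
```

View pics/chk.png

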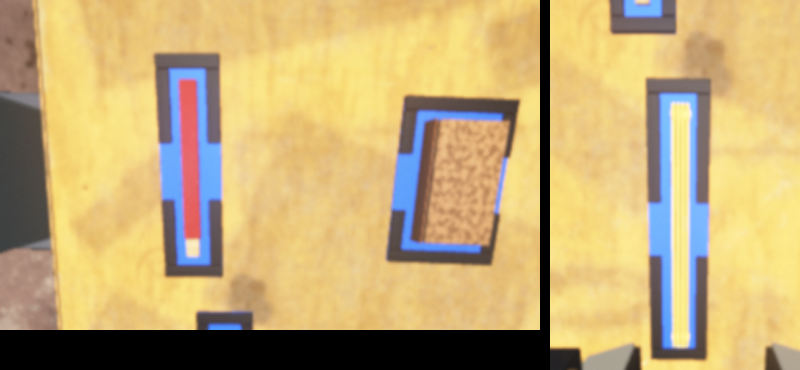

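All four are in their pockets. I'll check the centring numerically.

```bash
python3 - <<'E'
from seg import *
fit('w9','block',(530,80,690,275),'top',.037)
c=np.load('pics/w9.npz')
W=lambda u,v,z,c=c:world(c,u*.64,v*.64,z)[:2]*1000
f=lambda q,z,c=c:np.mean([W(u+150,v,z) for u,v in q],0).round(1)
print('tile_block',f([(404,96),(519,99),(492,265),(387,261)],.008),'block top',f([(441,119),(509,122),(492,247),(427,243)],.037))
print('tile_pencil',f([(155,54),(219,54),(222,275),(166,276)],.008),'pencil',f([(180,80),(197,80),(199,257),(186,257)],.011))
c=np.load('pics/w10.npz')
g=lambda q,z:np.mean([world(c,(u-300)*.64,v*.64,z)[:2]*1000 for u,v in q],0).round(1)
print('tile_rule',g([(647,79),(711,79),(706,357),(652,358)],.008),'rule',g([(670,102),(691,102),(690,346),(672,346)],.019))
E
```

```text
block centre 689.0 11.9 size 64.9 x 108.9 short-axis angle 0.3 mean [689.7  13.7] n 3617
tile_block [690.3  10.7] block top [693.6  10.5]
tile_pencil [440.9  13.3] pencil [441.2  12. ]
tile_rule [ 480.  -264.2] rule [ 482.4 -266.1]
```

```bash
python3 - <<'E'
from h import *
print(hand_in())
E
```

```text
the job is handed in; nothing more can be done
None
```

I placed the pincers, sanding block, folding rule and pencil in their inlay tiles in that order and handed the job in at about 31 s. The last images show all four in their pockets: the block, rule and pencil measure within about 3 mm of centre, the pincers looked centred by eye, and I never touched the pale block.

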